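Index the vial carousel to the next sample

TASK

Index the carousel by one hole so that the yellow vial comes in front of the reading eye: with your fingertips press the red plunger cup on the carousel's arm all the way in, keep it in while you push it round to the next hole on the side that brings the yellow vial to the eye, then let it come up so that its pin locks in that hole. Lift or carry nothing, do not touch the three vials, which must stay upright in their pockets, and leave the things lying round the carousel where they are.

Things in the scene. Friction and masses are not known exactly. Their poses are not given: they have to be found in the camera images.
- carousel: Fixed sample carousel, 256 mm across. Origin: on its upright turning axis, at the bench top. On its +x axis, 85 to 150 mm from the turning axis, stands the reading eye (white box with black lens tube, top 117 mm high). Flat index plate, radius 126 mm, top 42 mm high, with 8 locking holes 105 mm from the axis, every 45 degrees, one on +x. Place and yaw vary.
- turntable (a joint): Turn of the white table (160 mm across, top 60 mm high) with vials, arm and plunger, rad, counter-clockwise from above positive. 0 = start: arm and plunger on the carousel's -x axis, opposite the eye. Holes at 0, +-0.785, +-1.571 (about 0.02 play), stops at +-1.65. Locked while the pin is in a hole; plunger in, it turns with 1 to 2 N at the cup and stays where left.
- plunger (a joint): Travel of the spring plunger straight down, m. 0 = up, pin locked in a hole; 0.013 = fully in, at its stop. Takes 4 N to start, 8 N at the stop. Pin clear of the plate from 0.012. Let go between holes it stays at about 0.012 and its round top slides under the plate until within some 3 mm of a hole, where it springs up to 0 and locks.
- cup (a point): Centre of the floor of the red round plunger cup, the place to press: 83 mm above the bench when up, 105 mm from the turning axis. The cup is 56 mm across outside, 50 mm inside, its rim stands 12 mm above this floor. It moves down with the plunger and round with the table.
- vial_yellow: Sample vial with yellow filling and black cap, 23 mm across, 52 mm tall, 20 g, loose in an 18 mm high round pocket of the table, 60 mm from the turning axis. Starts one hole (45 degrees) to the left or to the right of the eye. Origin: centre of its underside (60 mm above the bench); z up.
- vial_brown: The same kind of vial with brown filling and white cap, one hole to the other side of the eye. Origin: centre of its underside.
- vial_clear: The same kind of vial with clear filling and black cap; starts in front of the eye. Origin: centre of its underside.
- eye_spot (a point): Point fixed to the carousel: where the centre of the underside of a vial stands when it is in front of the reading eye (on the carousel's +x axis, 60 mm from the turning axis, 60 mm above the bench).
- tape_roll: Bystander: loose roll of tape, 68 mm across, 19 mm high, lying in front of the carousel to the right. Origin: centre of its underside.
- stopper_box: Bystander: loose small blue and white card box, 70x70x32 mm, to the left of the carousel. Origin: centre of its underside.
- pinch_clip: Bystander: loose wire pinch clip, 11x56x14 mm, lying in front of the carousel to the left. Origin: centre of its underside.
Not all that is in view belongs to the job. What is shaped like the vial_yellow but orange or purple is not meant.

How it is judged:
By the outcome, as a careful person would: the job done as asked, in the order asked, and still so for the second after the job is handed in, with the robot touching nothing.
It also fails if it takes over 38 s, if anything falls off the work surface, if the arm or the gripper's body presses on something with over 40 N, if the wrist force passes 120 N, or if a joint passes its speed limit or range.

ROBOT

A 7-joint arm with a two-finger parallel gripper is mounted at the origin on a cart in front of the work surface, level with it; the furniture and walls round the work are solid. World frame = base frame: x ahead of the robot, y to its left, z up, the work surface at z = 0. Lengths are in mm, angles in rad, forces in N, time in s.
With the tool pointing down it reaches from about 400 to 850 mm from the base axis. Payload 6.9 kg.
Tool frame: the origin (TCP) lies midway between the tips of the shut fingers; the grasp point (between the pads) lies 19 mm behind it; z points along the fingers, y is the direction in which the jaws open and shut (so a half turn about z gives the same grasp; the last joint's range is limited). The gripper opens to 85 mm and grips with 20 to 120 N. Pads are 22 mm wide; open, the fingers measure 114 mm over their backs; the gripper's body (76 mm by 85 mm) begins 54 mm behind the grasp point. The pads swing forward as they close: fully open they stand 13 mm farther back than shut.
Start: joints at [-1.208, 0.507, -0.238, 1.5, 0.126, 1.149, -0.155], TCP at [158.761, 604.488, 231.275] pointing down, gripper open.
Joint ranges: [-3.08, 3.08], [-0.24, 2.05], [-1.43, 1.35], [0, 2.5], [-1.52, 4.66], [0.17, 1.96], [-2.89, 2.89]. Speed limits (rad/s): [2.39, 2.39, 3.14, 3.14, 3.14, 3.14, 3.14].

INTERFACE

Orientations are given as a unit quaternion [x, y, z, w].
In Python, from plant import state, viewer, workorder gives the robot as it stands.
- The arm moves only by the shell command python3 -m inch 'ROWS' [FORCE]. ROWS is JSON, a list that holds one entry, the list of rows, each a list of 7 numbers: the shift along the tool's x, y, z in mm, then the turn, a rotation vector about the tool's x, y, z in rad, then the closure, from -1 (fully open) to 1 (shut), so that 0 is half open. In form: [[[tx, ty, tz, ax, ay, az, grip], ...]]. A call has 1 to 20 rows; each row is the pose to reach, as a shift and turn from the pose measured when the call began, along the tool's axes at that moment; what a row does not reach only later rows make up. A row lasts 1/12 s, in which the tool goes at most 41.7 mm and 7.16 degrees, less where a joint would pass 70% of its speed; a pose out of reach is approached as far as the arm can. A call with a gripper value outside its range is refused whole. The fingers move at their own pace and stop on an object; FORCE is the grip in N (left out, the last holds). Time passes only in rows, so rows that repeat a pose let the fingers close. It gives the time, the measured TCP pose, the force and the opening at its end, in the units of the state.
- state(): the state, without advancing time (a new reading comes with each control period).
- viewer.camera(name): name is "scene" or "side" or "wrist"; returns the picture (420x560x3 uint8, red, green, blue); there is no depth.
- viewer.camera_info(name): a dict with "intrinsics" (3x3 intrinsics, pixels), "k1" (the pictures are not rectified: a ray, as slopes to the right and down, at radius r is drawn at 1 + k1 r^2 times it, then the intrinsics apply), "camera_from_world" (4x4, takes a point from world to camera coordinates). Camera axes: x right, y down, z forward; pixel columns grow to the right and rows downward; lengths in mm; the calibration is good to about 2 mm. A picture is of the moment at which its call begins: read the wrist's pose just before it. camera_info takes no time and is no camera call; for the wrist camera it gives the pose at the moment of the call.
- workorder.job_done(): hands the job in, once; it reports no verdict.
The state is a dict: "time": time; "joint_positions": joint angles; "qd": joint speeds; "joint_efforts": joint torques, N m; "tool_pos": TCP position; "orientation": TCP orientation; "contact_force": force on the tool from outside, world axes, zero at the start; "torque": the same for the moment, N m; "gripper_width": finger opening in mm.
Only numpy, scipy, OpenCV 4.12 (cv2) and the standard library are available. Lean on these libraries where they do the work, as an engineer would, in place of code of your own. Each camera call takes 0.05 s, during which the arm holds its last target. There are 200 camera calls.

## Working session

There is one attempt and no reset: what is moved stays moved. The work goes in short steps, Python scripts to look and compute and a shell command to move; the robot and the scene stay as the last step left them, time stands still between calls to the robot, and variables do not carry over. Pictures are saved under pics/ and viewed, about 8 in all and at most 12, crops included, and the job is handed in when it is done.

```bash
mkdir -p pics; ls; python3 - <<'E'
from plant import state, viewer
import cv2,numpy as np
print(state())
a=viewer.camera("scene");b=viewer.camera("side")
for n in("scene","side"):
    i=viewer.camera_info(n);print(n,np.round(i["intrinsics"],1).tolist(),i["k1"],np.round(i["camera_from_world"],4).tolist())
cv2.imwrite("pics/scene0.png",a[:,:,::-1]);cv2.imwrite("pics/side0.png",b[:,:,::-1])
E
```

```text
pics
{'time': 0.0, 'joint_positions': array([-1.20851633,  0.50834765, -0.23752189,  1.50113276,  0.12570008,
        1.14888765, -0.15481457]), 'qd': array([-1.81807823e-03, -1.17577335e-03,  1.78730156e-05,  1.95048170e-03,
        1.06494781e-03,  6.73621291e-04, -9.04399846e-04]), 'joint_efforts': array([ 1.88198435e-03, -6.20598865e+01, -2.18584187e+00, -2.49648750e+01,
        1.27915508e-02,  1.17225203e-02, -1.03280925e-05]), 'tool_pos': array([158.67943454, 604.00528223, 230.42349472]), 'orientation': array([ 1.28037392e-01,  9.91768939e-01, -8.87633184e-04, -9.83298252e-05]), 'contact_force': array([-0.36583161, -0.52277588,  1.2323229 ]), 'torque': array([-0.02746594, -0.01253442,  0.00755434]), 'gripper_width': 85.64123790122818}
scene [[539.3, 0.0, 274.3], [0.0, 539.3, 210.0], [0.0, 0.0, 1.0]] -0.1221236437788545 [[0.7505, -0.6609, 0.0017, -390.5574], [-0.3432, -0.3919, -0.8536, 339.4269], [0.5648, 0.64, -0.521, 680.6695], [0.0, 0.0, 0.0, 1.0]]
side [[486.0, 0.0, 280.5], [0.0, 486.0, 208.3], [0.0, 0.0, 1.0]] -0.01701130325661697 [[0.9092, -0.4156, 0.0255, -524.2526], [-0.2106, -0.5119, -0.8328, 285.7417], [0.3592, 0.7518, -0.553, 607.536], [0.0, 0.0, 0.0, 1.0]]
```

View pics/scene0.png

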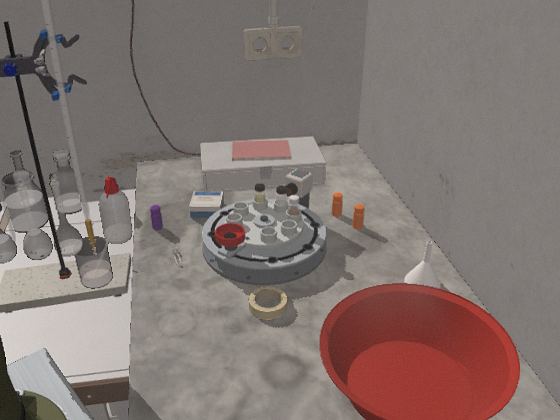

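View pics/side0.png

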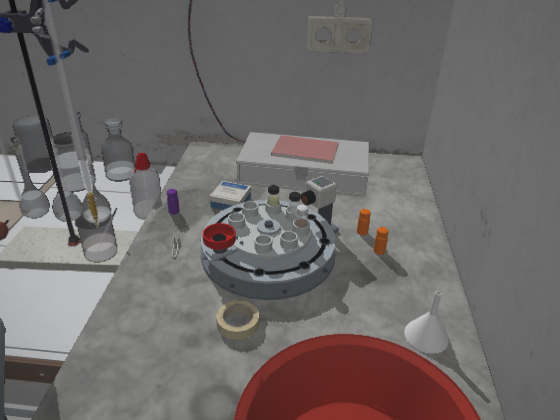

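```bash
cat > h.py <<'E'
import cv2,numpy as np
from plant import state, viewer
def ray(n,p):
    i=viewer.camera_info(n);K=np.array(i["intrinsics"]);T=np.array(i["camera_from_world"])
    u=cv2.undistortPoints(np.array(p,float).reshape(-1,1,2),K,np.array([i["k1"],0,0,0,0.])).reshape(-1,2)
    R=T[:3,:3];return -R.T@T[:3,3],np.c_[u,np.ones(len(u))]@R
def onz(n,p,z):
    c,d=ray(n,p);return c+d*((z-c[2])/d[:,2])[:,None]
def proj(n,P):
    i=viewer.camera_info(n);T=np.array(i["camera_from_world"]);r,_=cv2.Rodrigues(T[:3,:3])
    return cv2.projectPoints(np.array(P,float).reshape(-1,1,3),r,T[:3,3],np.array(i["intrinsics"]),np.array([i["k1"],0,0,0,0.]))[0].reshape(-1,2)
def circ(P):
    A=np.c_[2*P[:,:2],np.ones(len(P))];s=np.linalg.lstsq(A,(P[:,:2]**2).sum(1),rcond=None)[0]
    return s[:2],np.sqrt(s[2]+s[0]**2+s[1]**2)
E
python3 - <<'E'
from h import *
out=[]
for n,(x0,y0,w,h) in(("scene",(180,160,180,130)),("side",(180,160,180,150))):
    im=cv2.imread(f"pics/{n}0.png")
    out.append(cv2.resize(im[y0:y0+130,x0:x0+180],None,fx=4,fy=4,interpolation=cv2.INTER_CUBIC)[:300 if 0 else 520])
    hsv=cv2.cvtColor(im,cv2.COLOR_BGR2HSV)
    m=((hsv[...,0]<8)|(hsv[...,0]>172))&(hsv[...,1]>150)&(hsv[...,2]>60)
    m=m.astype(np.uint8);sub=np.zeros_like(m);sub[210:260,190:260]=m[210:260,190:260]
    c=max(cv2.findContours(sub,0,1)[0],key=cv2.contourArea)[:,0]
    print(n,"cup bbox",c.min(0),c.max(0))
    hull=cv2.convexHull(c)[:,0]
    # upper half of hull = rim far edge, at z=95
    top=c[c[:,1]<=(c[np.argmin(c[:,0]),1]+c[np.argmax(c[:,0]),1])/2]
    print("rim",circ(onz(n,top,95)))
cv2.imwrite("pics/crop0.png",cv2.resize(np.vstack(out),(576,832))[:,:]) if 0 else cv2.imwrite("pics/crop0.png",np.hstack([cv2.resize(o,(400,290)) for o in out]))
cv2.imwrite("pics/crop1.png",cv2.resize(cv2.imread("pics/side0.png")[175:250,195:345],None,fx=5,fy=5,interpolation=cv2.INTER_CUBIC))
for n in("scene","side"):print(n,ray(n,[[280,210]])[0])
E
```

```text
scene cup bbox [215 224] [244 245]
rim (array([514.27317676, 118.03094779]), np.float64(18.743511655626154))
side cup bbox [203 223] [234 248]
rim (array([510.52584626, 113.90326259]), np.float64(26.370990354298645))
scene [  25.17758028 -560.72754289  644.98635527]
side [ 318.58088572 -528.36331026  587.3053477 ]
```

View pics/crop1.png

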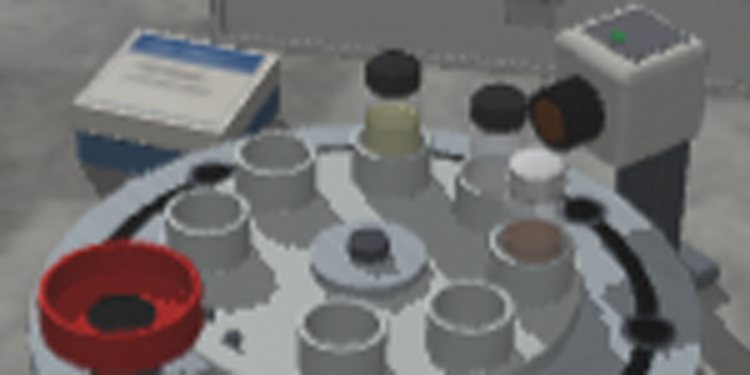

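```bash
python3 - <<'E'
from h import *
from scipy.optimize import least_squares
c=np.array([[276,155],[207,213],[343,327],[468,307],[532,243],[392,155],[486,182]])/5+[195,175]
ang=np.deg2rad([90,135,-135,-90,-45,45,0])
P=onz("side",c,78)
f=lambda v:(v[:2]+60*np.c_[np.cos(ang+v[2]),np.sin(ang+v[2])]-P[:,:2])
s=least_squares(lambda v:f(v).ravel(),[600,150,0.5]);print("axis,yaw",s.x,np.round(f(s.x),1).tolist())
x,y,a=s.x;print("cup pred",x-105*np.cos(a),y-105*np.sin(a))
print("cup click",onz("side",np.array([[121,288]])/5+[195,175],95))
# cup rim fixed r
for n in("scene","side"):
    im=cv2.imread(f"pics/{n}0.png");hsv=cv2.cvtColor(im,cv2.COLOR_BGR2HSV)
    m=(((hsv[...,0]<8)|(hsv[...,0]>172))&(hsv[...,1]>110)&(hsv[...,2]>50)).astype(np.uint8)
    sub=np.zeros_like(m);sub[210:260,190:260]=m[210:260,190:260]
    k=max(cv2.findContours(sub,0,1)[0],key=cv2.contourArea)[:,0]
    ym=(k[np.argmin(k[:,0]),1]+k[np.argmax(k[:,0]),1])/2
    print(n,k.min(0),k.max(0),ym)
    Q=onz(n,k[k[:,1]<ym],95)[:,:2]
    g=least_squares(lambda v:np.hypot(*(Q-v).T)-28,Q.mean(0),loss="soft_l1");print(g.x,np.round(g.fun,1))
E
```

```text
axis,yaw [6.11150854e+02 1.33732377e+02 2.24617866e-01] [[-1.5, -1.1], [-1.3, -1.3], [-1.7, -1.4], [-1.1, -2.9], [-1.7, -2.3], [2.9, 8.0], [4.3, 0.9]]
cup pred 508.78852808546316 110.3453232215384
cup click [[511.18358786 112.87292338  95.        ]]
scene [215 223] [244 246] 234.0
[509.47709539 112.10350711] [ 1.3 -1.7 -1.2 -0.5  0.2 -2.  -0.9  0.2 -1.2  0.2 -0.6  0.9 -1.  -0.7
 -0.  -0.7 -1.  -0.9 -2.8 -1.5 -1.7 -1.4 -0.7 -1.3  0.2  0.6 -0.8  0.3
 -0.9  1.   0.1 -0.7 -1.3  1.5  1.2  0.9  0.9  0.9  1. ]
side [203 222] [235 249] 234.5
[509.89275173 112.22714415] [ 4.3  1.4  1.6  1.9 -0.6 -0.   0.6 -1.4 -0.5  0.5 -1.   0.2 -0.7 -1.3
  0.2  0.1 -1.2 -0.6 -1.3 -1.7 -1.9 -1.7 -2.  -2.  -1.6 -1.  -0.  -0.3
 -0.2  0.4 -0.8  0.4 -0.6  1.1  0.4 -0.2 -0.7 -1.2 -1.5 -1.7  1.2  4.2]
```

```bash
python3 - <<'E'
from h import *
n=["stand base","stand top z600?","purple","box","clip","redcapbottle base","beaker","tape","bowl near","orange","bluegloss"]
p=[[64,272],[8,25],[157,228],[205,215],[178,262],[115,240],[95,280],[268,305],[320,350],[337,215],[40,365]]
for a,q in zip(n,onz("scene",p,0)):print(a,q.round())
p2=[[72,240],[20,20],[174,212],[230,205],[175,255],[146,212],[98,255],[238,325],[240,400],[364,233],[0,0]]
for a,q in zip(n,onz("side",p2,0)):print(a,q.round())
# stand rod by two views: base and top of same point (blue knob on clamp)
def tri(a,b):
    c1,d1=ray("scene",[a]);c2,d2=ray("side",[b]);d1=d1[0];d2=d2[0]
    t=np.linalg.lstsq(np.c_[d1,-d2],c2-c1,rcond=None)[0];return c1+t[0]*d1,c2+t[1]*d2
for nm,a,b in(("knob base",(64,272),(72,241)),("clamp blue",(56,93),(50,57)),("redcap top",(110,182),(142,157)),("rodtop",(8,25),(20,20))):print(nm,*[v.round() for v in tri(a,b)])
T=state();print(T["tool_pos"])
E
```

```text
stand base [259. 328.   0.]
stand top z600? [ 926. 2829.    0.]
purple [481. 344.   0.]
box [592. 319.   0.]
clip [449. 209.   0.]
redcapbottle base [389. 363.   0.]
beaker [296. 265.   0.]
tape [501.  -5.   0.]
bowl near [ 492. -144.    0.]
orange [817. 122.   0.]
bluegloss [128. 122.   0.]
stand base [275. 324.   0.]
stand top z600? [ 198. 2331.    0.]
purple [483. 344.   0.]
box [603. 324.   0.]
clip [449. 201.   0.]
redcapbottle base [428. 367.   0.]
beaker [315. 256.   0.]
tape [497. -11.   0.]
bowl near [ 451. -141.    0.]
orange [820. 122.   0.]
bluegloss [  94. 2910.    0.]
knob base [272. 378. -36.] [272. 376. -39.]
clamp blue [312. 313. 356.] [312. 314. 356.]
redcap top [453. 492.  65.] [453. 493.  66.]
rodtop [277. 388. 464.] [280. 375. 402.]
[158.70567691 604.04025665 230.50115094]
```

```bash
python3 - <<'E'
from h import *
cv2.imwrite("pics/wrist0.png",viewer.camera("wrist")[:,:,::-1])
E
```

```text
(no output)
```

View pics/wrist0.png

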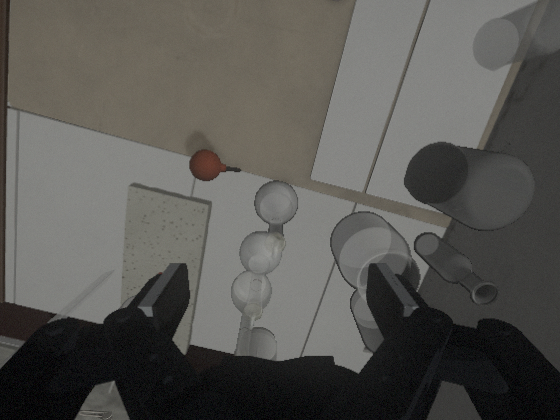

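```bash
python3 - <<'E'
from h import *
a=cv2.imread("pics/scene0.png")[0:300,0:140];b=cv2.imread("pics/side0.png")[0:300,0:140]
z=lambda i:cv2.resize(i,None,fx=2.7,fy=2,interpolation=cv2.INTER_CUBIC)
cv2.imwrite("pics/left.png",np.hstack([z(a),z(b)]))
i=viewer.camera_info("wrist");T=np.array(i["camera_from_world"]);print("wrist cam",(-T[:3,:3].T@T[:3,3]).round(),T[:3,:3].round(2).tolist(),i["intrinsics"])
for n in("scene","side"):
    print(n,proj(n,[[312,313,z] for z in(0,100,200,300,356,400,450,500,600)]).round().tolist())
    print(n,"rod",proj(n,[[275,378,z] for z in(-40,100,200,300,400,500)]).round().tolist())
    print(n,"tcp",proj(n,[[159,604,230]]))
E
```

```text
wrist cam [ 88. 623. 375.] [[0.25, 0.97, -0.0], [0.93, -0.24, 0.29], [0.28, -0.08, -0.96]] [[304.10952122   0.         277.63052939]
 [  0.         304.10952122 210.76886808]
 [  0.           0.           1.        ]]
scene [[92.0, 265.0], [83.0, 223.0], [73.0, 176.0], [62.0, 124.0], [56.0, 93.0], [51.0, 67.0], [46.0, 37.0], [40.0, 5.0], [29.0, -63.0]]
scene rod [[66.0, 273.0], [51.0, 216.0], [40.0, 170.0], [28.0, 120.0], [16.0, 64.0], [4.0, 4.0]]
scene tcp [[-55.38448237 137.06085408]]
side [[92.0, 239.0], [82.0, 196.0], [71.0, 147.0], [58.0, 92.0], [50.0, 57.0], [43.0, 28.0], [35.0, -7.0], [27.0, -45.0], [7.0, -130.0]]
side rod [[74.0, 241.0], [59.0, 183.0], [46.0, 136.0], [32.0, 82.0], [17.0, 21.0], [-1.0, -49.0]]
side tcp [[-23.29729454  87.47912477]]
```

View pics/left.png

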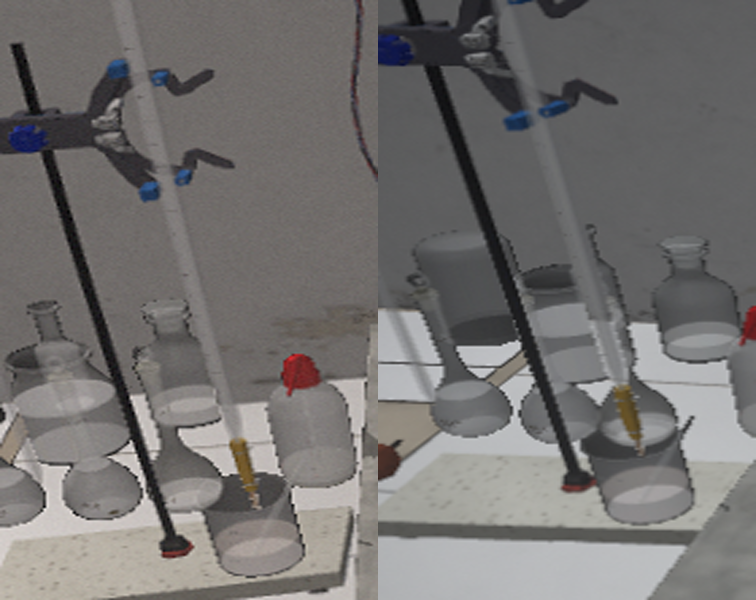

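Candidates: yellow filling with black cap at side (273,199), left of the eye. Not meant are the orange pair (364,222)/(381,240), the purple one (173,202), the clear vial (294,203) and the brown vial with white cap (302,212). The crop confirms yellow is at +45°, so the table must turn −45°. That takes the cup from about (510,112) to (524,191).

A burette stand at about (275,378), with the burette at (312,313), stands between the arm and the job. I'll fold the arm in close to the base, swing past it, then reach out.

```bash
python3 -m inch '[[[0,-15,0,0,0,0,1],[0,-45,0,0,0,0,1],[0,-80,0,0,0,0,1],[0,-115,0,0,0,0,1],[0,-150,0,0,0,0,1],[0,-185,0,0,0,0,1],[0,-220,0,0,0,0,1],[0,-250,0,0,0,0,1],[0,-280,0,0,0,0,1],[0,-300,0,0,0,0,1],[0,-300,0,0,0,0,1],[0,-300,0,0,0,0,1]]]' 30; python3 -c "
from plant import state;s=state();print(s['joint_positions'].round(3),s['orientation'].round(3),s['tool_pos'])"
```

```text
time: 1.15
tool_pos: [82.5, 313.4, 231.3]
orientation: [0.128, 0.992, -0.0, 0.0]
contact_force: [0.0, 0.4, 0.4]
gripper_width: 0.2
[-1.129  0.036 -0.27   2.185  0.013  0.923 -0.093] [ 0.128  0.992 -0.     0.   ] [ 82.4824537  313.41012468 231.34770049]
```

```bash
python3 -m inch '[[[0,-17,0,0,0,0,1],[-5,-33,0,0,0,0,1],[-27,-35,0,0,0,0,1],[-52,-38,0,0,0,0,1],[-76,-44,0,0,0,0,1],[-100,-51,0,0,0,0,1],[-123,-62,0,0,0,0,1],[-146,-73,0,0,0,0,1],[-167,-87,0,0,0,0,1],[-188,-102,0,0,0,0,1],[-206,-120,0,0,0,0,1],[-223,-138,0,0,0,0,1],[-237,-159,0,0,0,0,1],[-251,-180,0,0,0,0,1],[-251,-180,0,0,0,0,1],[-251,-180,0,0,0,0,1]]]'; python3 -c "
from plant import state;s=state();print(s['joint_positions'].round(3),s['orientation'].round(3),s['tool_pos'])"
```

```text
time: 2.48
tool_pos: [280.6, 75.2, 231.6]
orientation: [0.13, 0.992, -0.0, 0.001]
contact_force: [0.7, -0.3, 0.3]
gripper_width: -0.1
[-0.64  -0.031  0.283  2.249  0.012  0.922  0.947] [ 0.13   0.992 -0.     0.001] [280.63855075  75.19989608 231.63296336]
```

```bash
python3 -m inch '[[[-15,7,0,0,0,0,1],[-45,20,0,0,0,0,1],[-80,36,0,0,0,0,1],[-115,51,0,0,0,0,1],[-150,67,10,0,0,0,1],[-180,80,30,0,0,0,1],[-200,89,55,0,0,0,1],[-212,95,75,0,0,0,1],[-212,95,90,0,0,0,1],[-212,95,90,0,0,0,1],[-212,95,90,0,0,0,1]]]'; python3 - <<'E'
from h import *
s=state();print(s['joint_positions'].round(3),s['orientation'].round(3),s['tool_pos'],s['contact_force'])
i=viewer.camera_info("wrist")
a=viewer.camera("side");b=viewer.camera("wrist")
cv2.imwrite("pics/w1.png",np.hstack([cv2.resize(a[130:330,140:400],(390,300)),cv2.resize(b,(400,300))])[:,:,::-1])
cv2.imwrite("pics/wrist1.png",b[:,:,::-1])
print(proj("wrist",[s['tool_pos'],[510,112,83],[510,112,95]]))
E
```

```text
time: 3.4
tool_pos: [509.4, 113.6, 140.8]
orientation: [0.129, 0.992, -0.001, -0.001]
contact_force: [0.2, -0.6, 0.7]
gripper_width: -0.0
[-0.472  0.46   0.3    1.9   -0.181  0.809  1.236] [ 0.129  0.992 -0.001 -0.001] [509.43939215 113.5889297  140.83711692] [ 0.18143435 -0.61187365  0.74710037]
[[278.37421646 262.31160286]
 [276.35772484 226.61367876]
 [276.25801156 232.70293333]]
```

View pics/w1.png

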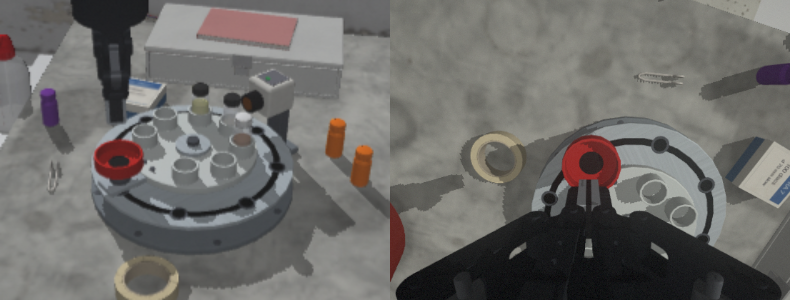

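```bash
cat > cup.py <<'E'
from h import *
def cup(im,z):
    hsv=cv2.cvtColor(im,cv2.COLOR_BGR2HSV)
    m=(((hsv[...,0]<8)|(hsv[...,0]>172))&(hsv[...,1]>110)&(hsv[...,2]>50)).astype(np.uint8);m[:,:180]=0
    k=max(cv2.findContours(m,0,1)[0],key=cv2.contourArea)[:,0]
    k=cv2.convexHull(k)[:,0];Q=onz("wrist",k,z)[:,:2]
    g=least_squares(lambda v:np.hypot(*(Q-v).T)-28,Q.mean(0),loss="soft_l1")
    return k.min(0),k.max(0),g.x,np.round(g.fun,1),circ(Q)
from scipy.optimize import least_squares
E
python3 - <<'E'
from cup import *
print(*cup(cv2.imread("pics/wrist1.png"),95))
E
```

```text
[241 189] [322 263] [509.92087944 115.63953881] [ 1.1  0.9  0.6  0.1 -0.2 -1.  -0.4  0.1  0.5  0.8  1.   1.2  1.1  0.3
  1.1  0.8  0.7  0.7  0.4 -0.3 -0.8 -0.4 -0.3  0.2  0.7  0.8  1.2  1.
  1.1] (array([510.05671143, 115.59859428]), np.float64(28.478913438742943))
```

```bash
python3 -m inch '[[[0,0,12,0,0,0,1],[0,0,28,0,0,0,1],[0,0,40,0,0,0,1],[0,0,50,0,0,0,1],[0,0,56,0,0,0,1],[0,0,60,0,0,0,1],[0,0,64,0,0,0,1],[0,0,67,0,0,0,1],[0,0,70,0,0,0,1],[0,0,70,0,0,0,1],[0,0,70,0,0,0,1]]]'
```

```text
time: 4.42
tool_pos: [510.5, 113.5, 73.2]
orientation: [0.129, 0.992, 0.0, 0.001]
contact_force: [-1.8, 0.9, 6.2]
gripper_width: -0.1
```

```bash
python3 -m inch '[[[0,0,3,0,0,0,1],[0,0,6,0,0,0,1],[0,0,8,0,0,0,1],[0,0,8,0,0,0,1],[0,0,8,0,0,0,1]]]'
```

```text
time: 4.83
tool_pos: [510.9, 113.1, 69.6]
orientation: [0.13, 0.992, 0.002, 0.002]
contact_force: [-13.4, -2.6, 47.8]
gripper_width: -0.3
```

```bash
python3 -m inch '[[[0,0,2,0,0,0,1],[2.5,5,2,0,0,0,1],[4.7,10,2,0,0,0,1],[6.5,15,2,0,0,0,1],[8,20.5,2,0,0,0,1],[9.5,26,2,0,0,0,1],[10.6,31,2,0,0,0,1],[10.6,31,2,0,0,0,1]]]'
```

```text
time: 5.5
tool_pos: [510.4, 147.2, 70.0]
orientation: [0.129, 0.992, 0.003, 0.004]
contact_force: [-2.5, 1.1, 18.4]
gripper_width: -0.1
```

```bash
python3 - <<'E'
from cup import *
b=viewer.camera("wrist");cv2.imwrite("pics/wrist2.png",b[:,:,::-1]);k=cup(b[:,:,::-1].copy(),82)
print(*k);d=k[2]-[612.8,137];print(np.hypot(*d),192.8-np.rad2deg(np.arctan2(d[1],d[0]))%360)
print(state()['contact_force'])
E
```

```text
[222 210] [336 302] [505.67688534 148.64599136] [ 1.1  0.9  0.9  0.7  0.4  0.3 -0.5 -0.7 -0.9 -1.3 -0.9 -0.6  0.4  1.3
  1.4  1.5  1.6  1.2  1.5  1.5  0.9  0.5 -0.5 -1.2 -0.8 -0.4  0.5  0.9
  0.9  0.9  1.1] (array([506.06846311, 148.45425384]), np.float64(28.56433024704887))
107.75430760999087 19.004597394531686
[-3.39103774  0.16681276 19.05047665]
```

```bash
python3 -m inch '[[[0.8,5,2,0,0,0,1],[1.2,10,2,0,0,0,1],[1.3,15,2,0,0,0,1],[1,20.5,2,0,0,0,1],[0.5,26,2,0,0,0,1],[0.1,31.7,2,0,0,0,1],[-1,37,2,0,0,0,1],[-2.2,42,2,0,0,0,1],[-3.4,47,2,0,0,0,1],[-3.4,47,2,0,0,0,1]]]';python3 - <<'E'
from cup import *
b=viewer.camera("wrist");a=viewer.camera("side");cv2.imwrite("pics/wrist3.png",b[:,:,::-1]);k=cup(b[:,:,::-1].copy(),82)
cv2.imwrite("pics/w3.png",np.hstack([cv2.resize(a[130:330,140:400],(390,300)),cv2.resize(b,(400,300))])[:,:,::-1])
print(*k);d=k[2]-[612.8,137];print(np.hypot(*d),192.8-np.rad2deg(np.arctan2(d[1],d[0]))%360)
print(state()['contact_force'])
E
```

```text
time: 6.38
tool_pos: [527.8, 192.9, 70.0]
orientation: [0.129, 0.992, 0.004, 0.006]
contact_force: [-0.2, 0.4, 11.5]
gripper_width: 0.0
[220 206] [335 300] [520.77745747 194.11856278] [ 1.1  1.   0.9  0.7  0.2 -0.2 -0.7 -0.8 -0.9 -1.1 -0.5  0.2  0.6  0.7
  1.7  1.6  1.6  1.5  0.9  0.9  0.1 -0.1 -0.4 -0.9 -1.1 -0.8 -0.5 -0.3
 -0.   0.   0.6  0.6  0.9  1.1  1. ] (array([521.12847449, 194.06361507]), np.float64(28.412883408750027))
108.30825706556429 44.62795113975966
[-0.10612478  1.6078316   8.86184576]
```

View pics/w3.png

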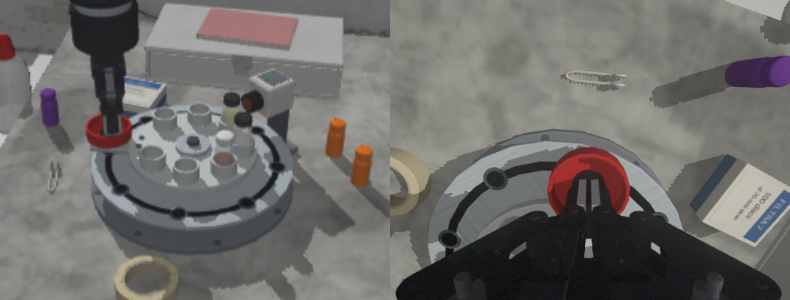

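```bash
python3 -m inch '[[[0,0,-1,0,0,0,1],[0,0,-3,0,0,0,1],[0,0,-5,0,0,0,1],[0,0,-7,0,0,0,1],[0,0,-7,0,0,0,1]]]'
```

```text
time: 6.9
tool_pos: [528.1, 193.3, 78.3]
orientation: [0.129, 0.992, 0.005, 0.007]
contact_force: [-0.8, 1.3, 4.8]
gripper_width: -0.0
```

Force of 4.8 N at z=78 means the cup is following the fingers up, so the pin is entering the hole. I'll lift clear and check.

```bash
python3 -m inch '[[[0,0,-2,0,0,0,1],[0,0,-4,0,0,0,1],[0,0,-6,0,0,0,1],[0,0,-12,0,0,0,1],[0,0,-25,0,0,0,1],[0,0,-45,0,0,0,1],[10,0,-70,0,0,0,1],[40,0,-90,0,0,0,1],[75,0,-110,0,0,0,1],[90,0,-110,0,0,0,1],[90,0,-110,0,0,0,1],[90,0,-110,0,0,0,1]]]';python3 - <<'E'
from cup import *
b=viewer.camera("wrist");a=viewer.camera("side");c=viewer.camera("scene")
for z in(95,83):
    k=cup(b[:,:,::-1].copy(),z);d=k[2]-[612.8,137];print(z,k[2],k[4],np.hypot(*d),192.8-np.rad2deg(np.arctan2(d[1],d[0]))%360)
cv2.imwrite("pics/w4.png",np.hstack([cv2.resize(a[150:300,160:360],(400,300),interpolation=2),cv2.resize(c[150:300,160:360],(400,300),interpolation=2)])[:,:,::-1])
cv2.imwrite("pics/wrist4.png",b[:,:,::-1])
# bystander change check
for n,i in(("side",a),("scene",c)):
    o=cv2.imread(f"pics/{n}0.png")
    df=cv2.absdiff(o,i[:,:,::-1].copy()).max(2);bx={"side":{"clip":(235,262,165,185),"tape":(300,340,212,265),"box":(180,205,210,235)},"scene":{"clip":(245,270,168,190),"tape":(285,322,245,292),"box":(190,218,188,215)}}[n]
    for q,(r0,r1,c0,c1) in bx.items():print(n,q,df[r0:r1,c0:c1].mean().round(1))
E
```

```text
time: 7.9
tool_pos: [439.3, 215.8, 187.7]
orientation: [0.128, 0.992, 0.005, 0.008]
contact_force: [0.0, 0.2, -0.4]
gripper_width: 0.1
95 [426.69136884 453.58348183] (array([433.38833307, 430.88184408]), np.float64(14.012914540019763)) 367.23497050223335 72.35018185082912
83 [430.30053412 463.33663934] (array([436.77401167, 440.99503199]), np.float64(14.72845178236001)) 373.90059805181414 73.58447220515981
side clip 3.9
side tape 9.5
side box 11.5
scene clip 5.9
scene tape 11.0
scene box 24.7
```

View pics/w4.png

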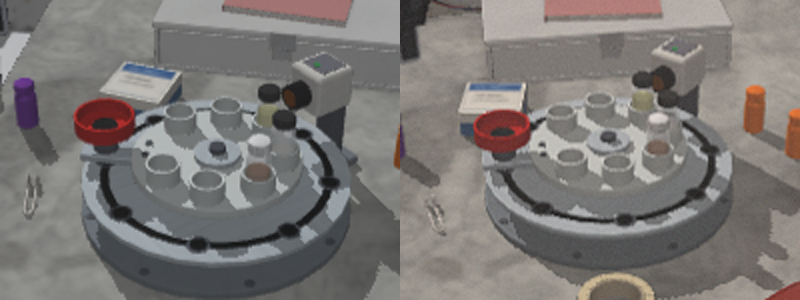

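```bash
python3 - <<'E'
from cup import *
for n in("scene","side"):
    hsv=cv2.cvtColor(viewer.camera(n)[:,:,::-1].copy(),cv2.COLOR_BGR2HSV)
    m=(((hsv[...,0]<8)|(hsv[...,0]>172))&(hsv[...,1]>110)&(hsv[...,2]>50)).astype(np.uint8)
    s=np.zeros_like(m);s[190:240,185:245]=m[190:240,185:245]
    k=max(cv2.findContours(s,0,1)[0],key=cv2.contourArea)[:,0]
    ym=(k[np.argmin(k[:,0]),1]+k[np.argmax(k[:,0]),1])/2;print(n,k.min(0),k.max(0))
    for z in(83,95):
        Q=onz(n,k[k[:,1]<ym],z)[:,:2];g=least_squares(lambda v:np.hypot(*(Q-v).T)-28,Q.mean(0),loss="soft_l1").x
        d=g-[612.8,137];print(z,g,np.hypot(*d),192.8-np.rad2deg(np.arctan2(d[1],d[0]))%360)
print(state()['contact_force'])
E
```

```text
scene [197 205] [224 225]
83 [533.29601838 207.69643807] 106.3901755292816 54.4440981264155
95 [521.91274508 190.83147734] 105.63295441995923 43.43777196018078
side [197 199] [226 222]
83 [528.2881914  209.91883898] 111.6216953425297 53.58842169866608
95 [522.97106659 191.61880691] 105.13063942832946 44.10091240506779
[ 1.14553676 -0.23308278  0.48425697]
```

```bash
python3 -c "
from plant import workorder;print(workorder.job_done())"
```

```text
the job is handed in; nothing more can be done
None
```

I indexed the carousel by one hole and handed the job in at about 8 s; the yellow vial now stands in front of the reading eye. With the fingers shut, I pressed the cup down to its stop and pushed it one hole clockwise. I then let it rise into the hole and drew the arm clear.

**What the checks showed:**
- **Turn:** in both fixed cameras the cup now sits about 44° round, at the expected 105 mm radius. That is 45° within measuring error.
- **Lock:** the cup's rim is back at its "up" height of 95 mm. The spring also followed the fingers up with about 5 N, so the pin is seated.
- **Vials and surroundings:** all three vials are upright in their pockets. I saw no sign that the clip, box or tape had moved. The box and tape regions did differ more between the before and after pictures. I put the box down to the cup now standing next to it, and did not check the tape further.

**What disagreed or failed:**
- **Pressing force:** it briefly reached 48 N at the stop, through the fingertips only. I eased it to under 20 N for the turn.
- **Wrist camera:** its last cup measurement failed because the cup was out of view after the retreat, so I used the fixed cameras instead.
- **Cup radius:** mid-turn the wrist camera read it about 3 mm too large.

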